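# Put the little paint pot away in the supply case

### The arm

A 6-joint arm with a two-finger parallel gripper is mounted at the origin on the work surface. World frame = base frame: x ahead of the robot, y to its left, z up, the work surface at z = 0. Lengths are in m, angles in rad, forces in N, time in s.
With the tool pointing down it reaches from about 0.35 to 0.85 m from the base axis. Payload 8.1 kg.
Tool frame: the origin (TCP) lies at the very end of the fingers, on their centre line; the grasp point (between the pads) lies robot.grip_point_offset behind it (robot.grip_point_offset is the distance from the TCP to the grasp point, in m); z points along the fingers, y is the line along which they close (so a half turn about z gives the same grasp; the last joint's range is limited). The gripper opens to 93 mm and grips with 3 to 60 N. Pads are 15 mm wide; open, the fingers measure 128 mm over their backs; the gripper's body (75 mm by 188 mm) begins 65 mm behind the grasp point.
Start: joints at [1.214, 0.13, 1.488, -0, 1.523, -0.085], TCP at [0.161, 0.578, 0.219] pointing down, gripper open.
Joint ranges: [-2.96, 2.96], [-0.89, 2.26], [0.02, 2.5], [-1.34, 4.48], [0, 2.73], [-2.66, 2.66]. Speed limits (rad/s): [2.39, 2.39, 2.79, 3.14, 3.14, 3.14].

### API

Orientations are given as a rotation vector (axis times angle).
In Python, from plant import robot, eyes gives the robot as it stands. The module is installed in compiled form; this text tells all that it offers.
- The arm moves only by the tool apply_moves, never from a script. Its argument "steps" is one flat list of numbers, 7 for each row, row after row: the shift along the tool's x, y, z in units of 30 mm (1.0 is 30 mm), then the turn, a rotation vector about the tool's x, y, z in units of 6 degrees (1.0 is 6 degrees), then the opening in per cent of the stroke, from 0 (shut) to 100 (fully open). In form: [dx, dy, dz, ax, ay, az, fingers, dx, dy, dz, ax, ay, az, fingers, ...]. A call has 1 to 12 rows; each row shifts and turns the commanded pose from where the row before left it, along the tool's axes as they then stand; what a row does not reach is not made up. A row lasts 1/12 s, in which the tool goes at most 41.7 mm and 7.16 degrees, less where a joint would pass 70% of its speed; a pose out of reach is approached as far as the arm can. A call is refused whole if a number of a shift passes 1 or a number of a turn 1, either way. A call with a gripper value outside its range is refused whole. The fingers move at their own pace and stop on an object; "grip_force" is the grip in N (left out, the last holds). Time passes only in rows, so rows that do not move let the fingers close. It gives the time, the measured TCP pose, the force, the opening and the grip force at its end, in the units of the state.
- robot.read_state(): the state, without advancing time (a new reading comes with each control period).
- eyes.read_camera(name): name is "scene" or "side" or "wrist"; returns the picture (400x640x3 uint8, red, green, blue); there is no depth.
- eyes.calibration(name): a dict with "K" (3x3 intrinsics, pixels), "R" (3x3) and "t" (3): a world point X has camera coordinates R X + t. Camera axes: x right, y down, z forward; pixel columns grow to the right and rows downward; lengths in m; the calibration is good to about 2 mm. A picture is of the moment at which its call begins: read the wrist's pose just before it. calibration takes no time and is no camera call; for the wrist camera it gives the pose at the moment of the call.
- robot.close_job(): hands the job in; it is judged then, once.
Trained networks look in the newest picture that a camera, given by its name, has taken for a name from the list of things; names that differ only in an ending like _2 or _b are one class to them, and where a whole thing is asked for, a point or a joint stands for the part that bears it (a point fixed in the world has none). Each returns a list of dicts, best first, with "conf" (0 to 1); they miss things now and then, are a little off and sometimes report something else, mostly with a low value. They report only what shows in the picture. A call takes as long as a camera call.
- eyes.search_frame(camera, thing): "rect" ([left, top, width, height] in pixels, round what is visible of it).
- eyes.place_of(camera, thing): "xy" ([column, row] in pixels: a listed point, or the origin of a listed thing).
The state is a dict: "t": time; "q": joint angles; "dq": joint speeds; "joint_torque": joint torques, N m; "tool_pos": TCP position; "orientation": TCP orientation; "force": force on the tool from outside, world axes, zero at the start; "wrist_torque": the same for the moment, N m; "opening": finger opening in m; "gripper_force": force on a finger pad.
Only numpy, scipy, OpenCV 4.12 (cv2) and the standard library are available. Lean on these libraries where they do the work, as an engineer would, in place of code of your own. Each camera call takes 0.05 s, during which the arm holds its last target. There are 200 camera calls.

### The job

Press the black key on the supply case so that its tray springs out, stand the small paint pot (the short, narrow one) upright in the front bay of the tray, then push the tray fully home until it clicks and stays shut by itself. Work gently: never lean hard on the case, key or tray, set the pot down rather than dropping it, and leave the other things on the table where they are.

Things in the scene. Friction and masses are not known exactly. Their poses are not given: they have to be found in the camera images.
- case: Grey metal supply case fixed to the table, 190 mm deep (its x), 190 mm wide (its y), 90 mm high; tray in its front (-x face, towards the robot), key on its top. Origin: centre of its underside; x from front to back, z up. Its works are delicate: the total force of the robot on case, tray and key (rubbing included) must stay under 24 N.
- tray (a joint): How far the tray stands out of the case towards the case's -x, in m: latched at 0, stop at 0.095. A spring of unknown strength (1.5 to 6 N) pushes it out. Pushed in, a latch ramp adds up to 5 N from 0.016 to 0.009, then a rubber buffer rising to 9 N over the last 7 mm, so that it clicks at or just past 0 at some 11 to 16 N; a rigid stop follows at -0.002. Not clicked, it springs out again.
- tray_front (a point): Where to push: middle of the outer face of the tray's upright white front panel, 50 mm above the table. The panel is 190 mm wide, from 6 to 86 mm above the table, and faces the case's -x. Moves with the tray.
- tray_bay (a point): Centre of the floor of the tray's front bay; moves with the tray. The bay is 90 mm long (case's x), 158 mm wide (y); floor 14 mm above the table, side and rear walls up to 44 mm, front panel up to 86 mm. With the tray shut it lies under the case's top; with the tray out it is wholly open from above.
- key (a joint): How far the release key is pressed down, in m: 0 up, 0.009 down on a rigid stop. Its spring needs 2.4 N to start, 5.1 N at the bottom. It frees the tray at about 0.005 to 0.006 and comes up when let go; it also dips and jumps up again as the tray is pushed home.
- key_top (a point): Middle of the top of the release key, a ribbed black rectangular key 40 mm (case's x) by 48 mm (y), 14 mm proud of the case's top (104 mm above the table when up), 45 mm to the case's +y side of the middle. Moves with the key.
- pot_mid (a point): Centre, half-way up, of the small paint pot to be put away: an upright white plastic pot with a grey lid, 42 mm in diameter and 46 mm high, z up, about 70 to 140 g. It stands loose on the table.
- tall_pot: A tall narrow pot of the same make, 42 mm in diameter, 92 mm high; origin at the centre of its underside. To be left alone.
- wide_pot: A wide low pot of the same make, 76 mm in diameter, 50 mm high; origin at the centre of its underside. To be left alone.
- paint_tin: A metal paint tin, 100 mm in diameter, 125 mm high; origin at the centre of its underside. To be left alone.
- cup: A black plastic cup, 72 mm in diameter at the rim, 100 mm high; origin at the centre of its underside. To be left alone.
- tin_lid: A metal tin lid lying flat, 100 mm in diameter, 8 mm high; origin at the centre of its underside. To be left alone.
- brush: A paint brush 220 mm long and about 30 mm wide lying on the table, x along it. To be left alone.

How it is judged:
By the outcome, as a careful person would: the job done as asked, in the order asked, and still so for the second after the job is handed in, with the robot touching nothing.
It also fails if it takes over 72 s, if anything falls off the work surface, if the arm or the gripper's body presses on something with over 40 N, if the wrist force passes 120 N, or if a joint passes its speed limit or range.

## Working session

There is one attempt and no reset: what is moved stays moved. The work goes in short steps, Python scripts to look and compute and a tool call to move; the robot and the scene stay as the last step left them, time stands still between calls to the robot, and variables do not carry over. Pictures are saved under pics/ and viewed, at most 10 in all, crops included, and the job is handed in when it is done.

Besides the shell and the picture viewer there is one more tool, called as name(argument=value, ...), one argument or row to a line, values as JSON. apply_moves: Moves the arm, as the interface text tells. Its arguments: {"type":"object","properties":{"steps":{"type":"array"},"grip_force":{"type":"number"}},"required":["steps"]}

```bash
mkdir -p pics
cat > h.py <<'E'
import numpy as np, cv2
from plant import robot, eyes
from scipy.spatial.transform import Rotation as Rn
def ray(cam,uv):
    c=eyes.calibration(cam);K,R,t=[np.array(c[k],float) for k in("K","R","t")]
    d=R.T@np.linalg.solve(K,[uv[0],uv[1],1.]);return -R.T@t,d
def onz(cam,uv,z):
    o,d=ray(cam,uv);return (o+d*(z-o[2])/d[2])
def proj(cam,X):
    c=eyes.calibration(cam);p=np.array(c["K"])@(np.array(c["R"])@np.array(X)+np.array(c["t"]));return p[:2]/p[2]
def save(cam,name):
    im=eyes.read_camera(cam);cv2.imwrite("pics/"+name,im[:,:,::-1]);return im
def st():
    s=robot.read_state();print("t",round(s["t"],2),"tcp",np.round(s["tool_pos"],4),"f",np.round(s["force"],1),"op",round(s["opening"],4))
    print(np.round(Rn.from_rotvec(s["orientation"]).as_matrix(),3).tolist());return s
E
python3 - <<'E'
from h import *
st();print(robot.grip_point_offset)
ims=[save(c,c+"0.png") for c in("scene","side")]
cv2.imwrite("pics/both.png",cv2.resize(np.vstack(ims),None,fx=.75,fy=.75)[:,:,::-1])
Z={"key_top":.104,"tray_front":.05,"pot_mid":.023,"case":0,"tall_pot":0,"wide_pot":0,"paint_tin":0,"cup":0,"tin_lid":0,"brush":0}
for c in("scene","side"):
  for n,z in Z.items():
    for r in eyes.place_of(c,n)[:2]: print(c,n,np.round(r["xy"]),round(r["conf"],2),np.round(onz(c,r["xy"],z),3))
E
```

```text
t 0.0 tcp [0.1609 0.5775 0.2176] f [-0.   0.1  0.5] op 0.0931
[[-0.963, 0.268, -0.001], [0.268, 0.963, -0.002], [0.0, -0.002, -1.0]]
0.0188
scene key_top [316. 218.] 0.66 [0.663 0.014 0.104]
scene tray_front [337. 195.] 0.54 [0.542 0.001 0.05 ]
scene pot_mid [270. 138.] 0.47 [ 0.45  -0.308  0.023]
scene case [309. 228.] 0.66 [ 0.646 -0.023 -0.   ]
scene tall_pot [246. 171.] 0.7 [ 0.588 -0.298  0.   ]
scene wide_pot [446. 234.] 0.81 [0.457 0.301 0.   ]
scene wide_pot [206. 153.] 0.53 [ 0.599 -0.451  0.   ]
scene paint_tin [389. 313.] 0.79 [0.738 0.27  0.   ]
scene cup [226. 197.] 0.84 [ 0.693 -0.284  0.   ]
scene cup [449. 235.] 0.66 [0.457 0.31  0.   ]
scene tin_lid [469. 306.] 0.73 [0.616 0.424 0.   ]
scene brush [206. 155.] 0.82 [ 0.606 -0.445  0.   ]
scene brush [267. 135.] 0.68 [ 0.429 -0.339  0.   ]
side key_top [350. 182.] 0.41 [0.661 0.021 0.104]
side tray_front [316. 206.] 0.68 [ 0.536 -0.002  0.05 ]
side pot_mid [319. 288.] 0.88 [ 0.443 -0.31   0.023]
side case [344. 215.] 0.8 [ 0.632 -0.015  0.   ]
side tall_pot [366. 276.] 0.94 [ 0.592 -0.294  0.   ]
side wide_pot [271. 171.] 0.61 [0.46  0.312 0.   ]
side paint_tin [341. 165.] 0.96 [ 0.734  0.272 -0.   ]
side cup [400. 262.] 0.78 [ 0.711 -0.274  0.   ]
side tin_lid [348. 182.] 0.67 [0.715 0.158 0.   ]
side tin_lid [304. 154.] 0.5 [0.62  0.395 0.   ]
side brush [390. 320.] 0.92 [ 0.591 -0.454  0.   ]
side brush [270. 172.] 0.67 [ 0.453  0.306 -0.   ]
```

View pics/both.png

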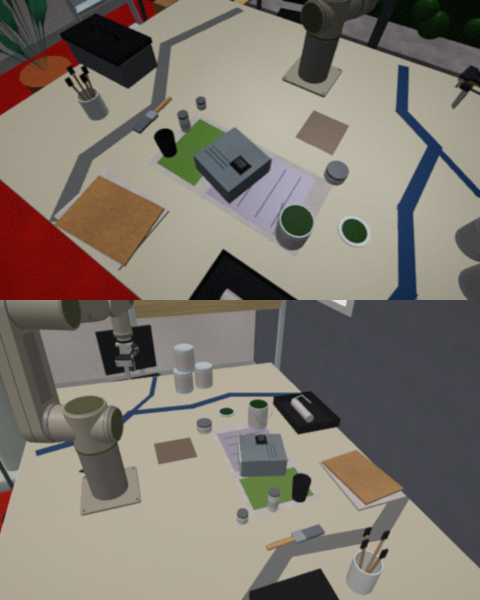

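The case is at about (0.64, -0.02), its front facing the robot, with a yaw of around -0.2. The small pot is at about (0.447, -0.309), shown at (202,103) in the upper half and (242,517) in the lower. Next I'll move over the case for a wrist view.

apply_moves(
  steps=[-0.88,-0.66,-0.2,0,0,0,0,-0.88,-0.66,-0.2,0,0,0,0,-0.88,-0.66,-0.2,0,0,0,0,-0.88,-0.66,-0.2,0,0,0,0,-0.88,-0.66,-0.2,0,0,0,0,-0.88,-0.66,-0.2,0,0,0,0,-0.88,-0.66,-0.2,0,0,0,0,-0.88,-0.66,-0.2,0,0,0,0,-0.88,-0.66,-0.2,0,0,0,0,-0.88,-0.66,-0.2,0,0,0,0,-0.88,-0.66,-0.2,0,0,0,0],
)

```text
t: 2.02
tool_pos: [0.3831, 0.2888, 0.2852]
orientation: [0.425, 3.112, 0.001]
force: [0.4, 0.7, 0.7]
opening: 0.0243
gripper_force: 0.0
```

apply_moves(
  steps=[-0.88,-0.66,0,0,0,0,0,-0.88,-0.66,0,0,0,0,0,-0.88,-0.66,0,0,0,0,0,-0.88,-0.66,0,0,0,0,0,-0.88,-0.66,0,0,0,0,0,-0.88,-0.66,0,0,0,0,0,-0.88,-0.66,0,0,0,0,0,-0.88,-0.66,0,0,0,0,0,-0.88,-0.66,0,0,0,0,0,-0.88,-0.66,0,0,0,0,0,-0.88,-0.66,0,0,0,0,0,0,0,0,0,0,0,0],
)

```text
t: 3.02
tool_pos: [0.6056, -0.0024, 0.2834]
orientation: [-0.432, -3.111, 0.003]
force: [1.0, -0.2, 0.4]
opening: 0.0006
gripper_force: 0.0
```

Run:
```python
from h import *
st();im=save("wrist","w1.png")
for n,z in {"key_top":.104,"tray_front":.05,"pot_mid":.023,"case":0}.items():
    for r in eyes.place_of("wrist",n)[:2]: print(n,np.round(r["xy"]),round(r["conf"],2),np.round(onz("wrist",r["xy"],z),4))
```

```text
t 3.02 tcp [ 0.6056 -0.0024  0.2834] f [ 1.  -0.2  0.4] op 0.0006
[[-0.962, 0.272, -0.001], [0.272, 0.962, -0.002], [0.0, -0.002, -1.0]]
key_top [351. 213.] 0.58 [0.6522 0.0258 0.104 ]
key_top [314. 194.] 0.45 [ 0.6187 -0.0089  0.104 ]
tray_front [309. 122.] 0.55 [0.5396 0.0069 0.05  ]
pot_mid [ 66. 120.] 0.75 [ 0.4487 -0.3092  0.023 ]
case [312. 196.] 0.7 [ 0.6442 -0.0198  0.    ]
```

View pics/w1.png

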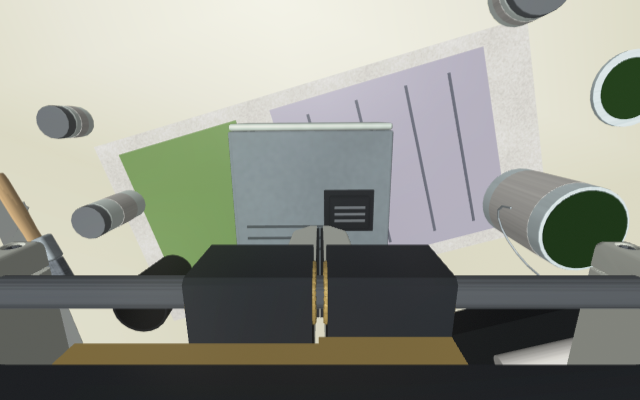

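The wrist view shows the case nearly square to the tool. Its top front edge runs from (230,127) to (392,127). The key is centred near (349,211) and the pot is at (66,120).

Run:
```python
from h import *
a,b=onz("wrist",(230,130),.09),onz("wrist",(392,130),.09)
print(a,b,np.linalg.norm(a-b),"yaw",np.degrees(np.arctan2(-(b-a)[0],(b-a)[1])))
c,d=onz("wrist",(236,240),.09),onz("wrist",(388,230),.09);print("side yaws",[np.degrees(np.arctan2(*(q-p)[[1,0]])) for p,q in((a,c),(b,d))])
k=[onz("wrist",p,.104) for p in((324,190),(373,190),(324,231),(373,231))];print(np.round(k,4),np.mean(k,0))
s=robot.read_state();R=Rn.from_rotvec(s["orientation"]).as_matrix()
print("to key in tool units",R.T@(np.mean(k,0)-s["tool_pos"])/.03)
```

```text
[ 0.52313048 -0.08084048  0.09      ] [0.57279383 0.09803726 0.09      ] 0.18564399781212682 yaw -15.516702205460517
side yaws [np.float64(-16.462021850216317), np.float64(-14.50483005159544)]
[[ 0.6168  0.005   0.104 ]
 [ 0.632   0.0596  0.104 ]
 [ 0.6654 -0.0083  0.104 ]
 [ 0.6811  0.0482  0.104 ]] [0.6488377  0.02613991 0.104     ]
to key in tool units [-1.26059294  1.13843068  6.02799806]
```

apply_moves(
  steps=[-0.42,0.38,0.7,0,0,0,0,-0.42,0.38,0.8,0,0,0,0,-0.42,0.38,0.8,0,0,0,0,0,0,0.8,0,0,0,0,0,0,0.8,0,0,0,0,0,0,0.7,0,0,0,0,0,0,0.5,0,0,0,0,0,0,0.3,0,0,0,0,0,0,0.2,0,0,0,0,0,0,0.1,0,0,0,0,0,0,0.1,0,0,0,0,0,0,0,0,0,0,0],
)

```text
t: 4.27
tool_pos: [0.6495, 0.0254, 0.1113]
orientation: [0.425, 3.112, 0.0]
force: [1.3, -0.8, -0.2]
opening: 0.0006
gripper_force: 0.0
```

apply_moves(
  steps=[0,0,0.1,0,0,0,0,0,0,0.08,0,0,0,0,0,0,0.05,0,0,0,0,0,0,0.04,0,0,0,0,0,0,0,0,0,0,0],
)

```text
t: 4.68
tool_pos: [0.6495, 0.0252, 0.1027]
orientation: [0.426, 3.112, 0.0]
force: [0.1, -0.4, 2.0]
opening: 0.0004
gripper_force: 0.9
```

apply_moves(
  steps=[0,0,0.06,0,0,0,0,0,0,0.06,0,0,0,0,0,0,0.04,0,0,0,0,0,0,0.02,0,0,0,0,0,0,0.02,0,0,0,0,0,0,0,0,0,0,0],
)

```text
t: 5.18
tool_pos: [0.6496, 0.0252, 0.0968]
orientation: [0.426, 3.112, 0.0]
force: [1.1, -0.6, 4.1]
opening: 0.0005
gripper_force: 2.1
```

Run:
```python
from h import *
st();im=save("wrist","w2.png");eyes.read_camera("scene")
for c in("wrist","scene"):
  for n,z in {"tray_front":.05,"tray_bay":.014}.items():
    for r in eyes.place_of(c,n)[:2]: print(c,n,np.round(r["xy"]),round(r["conf"],2),np.round(onz(c,r["xy"],z),4))
```

```text
t 5.18 tcp [0.6496 0.0252 0.0968] f [ 1.1 -0.6  4.1] op 0.0005
[[-0.963, 0.269, 0.001], [0.269, 0.963, -0.0], [-0.001, 0.0, -1.0]]
wrist tray_front [240.   6.] 0.69 [0.5062 0.0146 0.05  ]
scene tray_front [348. 190.] 0.68 [0.5082 0.0176 0.05  ]
scene tray_bay [333. 202.] 0.72 [ 0.5461 -0.0094  0.014 ]
scene tray_bay [250. 171.] 0.32 [ 0.5874 -0.2799  0.014 ]
```

apply_moves(
  steps=[0,0,-0.4,0,0,0,0,0,0,-0.8,0,0,0,0,0,0,-0.9,0,0,0,0,0.15,-0.6,-0.8,0,0,0,40,0.3,-0.9,-0.5,0,0,0,75,0.3,-1,-0.3,0,0,0,75,0.3,-1,0,0,0,0,75,0.3,-1,0,0,0,0,75,0.3,-1,0,0,0,0,75,0.3,-1,0,0,0,0,75,0.3,-1,0,0,0,0,75,0.3,-1,0,0,0,0,75],
)

```text
t: 6.48
tool_pos: [0.5052, -0.2005, 0.2074]
orientation: [-0.425, -3.111, -0.001]
force: [0.1, -0.3, -0.1]
opening: 0.056
gripper_force: 0.0
```

apply_moves(
  steps=[0.3,-1,0,0,0,0,75,0.3,-1,0,0,0,0,75,0.3,-1,0,0,0,0,75,0,-0.06,0,0,0,0,75,0,0,0,0,0,0,75],
)

```text
t: 6.9
tool_pos: [0.455, -0.2819, 0.2074]
orientation: [-0.43, -3.111, -0.001]
force: [0.6, 0.4, -0.1]
opening: 0.07
gripper_force: 0.0
```

Run:
```python
from h import *
s=st();im=save("wrist","w3.png")
R=Rn.from_rotvec(s["orientation"]).as_matrix()
for r in eyes.place_of("wrist","pot_mid")[:2]:
    X=onz("wrist",r["xy"],.023);print(np.round(r["xy"]),round(r["conf"],2),np.round(X,4),R.T@(X-s["tool_pos"])/.03)
print(eyes.search_frame("wrist","pot_mid")[:1]);print("expected lid", proj("wrist",[.4485,-.3095,.046]))
for c in ("scene","side"):
  eyes.read_camera(c)
  for n,z in {"tray_front":.05,"tray_bay":.014}.items():
    for r in eyes.place_of(c,n)[:1]: print(c,n,np.round(r["xy"]),round(r["conf"],2),np.round(onz(c,r["xy"],z),4))
```

```text
t 6.9 tcp [ 0.455  -0.2819  0.2074] f [ 0.6  0.4 -0.1] op 0.07
[[-0.962, 0.271, -0.001], [0.271, 0.962, 0.001], [0.001, 0.001, -1.0]]
[294. 183.] 0.76 [ 0.4535 -0.3105  0.023 ] [-0.22026522 -0.9340691   6.14698734]
[{'rect': [273.7, 165.0, 37.2, 39.1], 'conf': 0.77}]
expected lid [291.15007729 182.88858427]
scene tray_front [362. 178.] 0.71 [0.4509 0.028  0.05  ]
scene tray_bay [347. 193.] 0.92 [0.4971 0.0097 0.014 ]
side tray_front [287. 208.] 0.6 [0.4432 0.0174 0.05  ]
side tray_bay [303. 220.] 0.97 [ 0.4876 -0.0138  0.014 ]
```

View pics/w3.png

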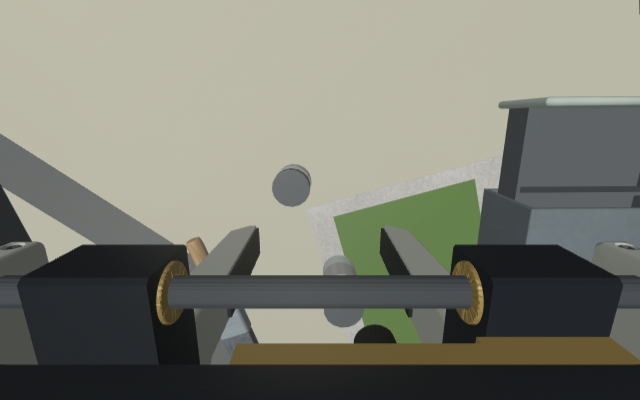

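The view shows the pot's lid at (291,187), clear of everything, and the tray open at upper right. I'll descend and grasp it.

apply_moves(
  steps=[-0.1,-0.47,0.5,0,0,0,75,-0.1,-0.47,0.9,0,0,0,75,0,0,0.9,0,0,0,75,0,0,0.9,0,0,0,75,0,0,0.9,0,0,0,75,0,0,0.9,0,0,0,75,0,0,0.7,0,0,0,75,0,0,0.5,0,0,0,75,0,0,0.25,0,0,0,75,0,0,0,0,0,0,75],
  grip_force=12,
)

```text
t: 8.18
tool_pos: [0.4534, -0.3085, 0.012]
orientation: [-0.425, -3.11, -0.003]
force: [-0.2, -0.1, -0.8]
opening: 0.0695
gripper_force: 0.0
```

apply_moves(
  steps=[0,0,0,0,0,0,55,0,0,0,0,0,0,50,0,0,0,0,0,0,40,0,0,0,0,0,0,30,0,0,0,0,0,0,20,0,0,0,0,0,0,20,0,0,0,0,0,0,20,0,0,0,0,0,0,20],
)

```text
t: 8.85
tool_pos: [0.4554, -0.3108, 0.0154]
orientation: [0.426, 3.111, -0.003]
force: [-0.4, -0.5, 6.3]
opening: 0.0417
gripper_force: 12.0
```

apply_moves(
  steps=[0,0,-0.2,0,0,0,20,0,0,-0.5,0,0,0,20,0,0,-0.9,0,0,0,20,0,0,-0.9,0,0,0,20,0,0,-0.9,0,0,0,20,0,0.2,-0.9,0,0,0,20,0.1,0.5,-0.7,0,0,0,20,0.2,0.9,0,0,0,0,20,0.2,0.9,0,0,0,0,20,0.2,0.9,0,0,0,0,20,0.2,0.9,0,0,0,0,20,0.2,0.9,0,0,0,0,20],
)

```text
t: 9.85
tool_pos: [0.4641, -0.1491, 0.164]
orientation: [-0.426, -3.112, -0.001]
force: [0.3, 0.8, -1.9]
opening: 0.0418
gripper_force: 12.0
```

apply_moves(
  steps=[0.2,0.9,0,0,0,0,20,0.2,0.9,0,0,0,0,20,0.2,0.9,0,0,0,0,20,0,0.6,0,0,0,0,20,0,0.3,0,0,0,0,20,0,0,0,0,0,0,20,0,0,0,0,0,0,20],
)

```text
t: 10.43
tool_pos: [0.4762, -0.042, 0.164]
orientation: [-0.424, -3.112, 0.001]
force: [0.4, -0.5, -1.9]
opening: 0.0417
gripper_force: 12.0
```

Run:
```python
from h import *
st();im=save("wrist","w4.png")
for n,z in {"tray_front":.05,"tray_bay":.014}.items():
    for r in eyes.place_of("wrist",n)[:1]: print(n,np.round(r["xy"]),round(r["conf"],2),np.round(onz("wrist",r["xy"],z),4))
```

```text
t 10.43 tcp [ 0.4762 -0.042   0.164 ] f [ 0.4 -0.5 -1.9] op 0.0417
[[-0.964, 0.267, -0.0], [0.267, 0.964, -0.0], [0.0, -0.0, -1.0]]
tray_front [387. 146.] 0.78 [0.4507 0.0274 0.05  ]
tray_bay [381. 197.] 0.88 [0.5057 0.0165 0.014 ]
```

View pics/w4.png

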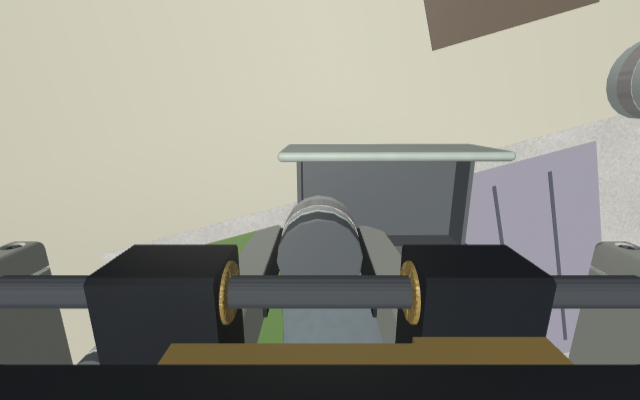

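The pot hangs upright at (320,245) and the bay is open, with the panel top running from (280,156) to (513,156). The measured bay centre (0.505, 0.018) agrees with the case geometry.

apply_moves(
  steps=[-0.13,0.7,0,0,0,0,20,-0.13,0.8,0,0,0,0,20,-0.12,0.7,0.2,0,0,0,20,0,0,0.6,0,0,0,20,0,0,0.8,0,0,0,20,0,0,0.8,0,0,0,20,0,0,0.8,0,0,0,20,0,0,0.5,0,0,0,20,0,0,0.3,0,0,0,20,0,0,0.2,0,0,0,20,0,0,0,0,0,0,20,0,0,0,0,0,0,20],
)

```text
t: 11.58
tool_pos: [0.5056, 0.0183, 0.0387]
orientation: [0.426, 3.112, 0.0]
force: [0.4, -0.2, -1.0]
opening: 0.0417
gripper_force: 12.0
```

apply_moves(
  steps=[0,0,0.06,0,0,0,20,0,0,0.05,0,0,0,20,0,0,0,0,0,0,20],
)

```text
t: 11.83
tool_pos: [0.5056, 0.0187, 0.0353]
orientation: [0.425, 3.111, 0.0]
force: [-0.4, -0.1, -1.6]
opening: 0.0418
gripper_force: 12.0
```

apply_moves(
  steps=[0,0,0.05,0,0,0,20,0,0,0.05,0,0,0,20,0,0,0.03,0,0,0,20,0,0,0,0,0,0,20],
)

```text
t: 12.17
tool_pos: [0.5048, 0.0188, 0.0306]
orientation: [-0.425, -3.112, 0.0]
force: [-0.2, 0.4, -0.5]
opening: 0.0416
gripper_force: 12.0
```

apply_moves(
  steps=[0,0,0.03,0,0,0,20,0,0,0.03,0,0,0,20,0,0,0,0,0,0,20],
)

```text
t: 12.42
tool_pos: [0.5053, 0.0187, 0.0293]
orientation: [0.426, 3.112, -0.0]
force: [-1.1, 0.1, 1.5]
opening: 0.0417
gripper_force: 12.0
```

The pot touches the floor at the expected height, so I'll release it and retreat.

apply_moves(
  steps=[0,0,0,0,0,0,50,0,0,0,0,0,0,60,0,0,0,0,0,0,70,0,0,0,0,0,0,75,0,0,0,0,0,0,75,0,0,0,0,0,0,75],
)

```text
t: 12.92
tool_pos: [0.505, 0.0187, 0.029]
orientation: [-0.426, -3.113, 0.0]
force: [-0.8, 0.2, 0.7]
opening: 0.0693
gripper_force: 0.0
```

apply_moves(
  steps=[0,0,-0.2,0,0,0,75,0,0,-0.4,0,0,0,75,0,0,-0.7,0,0,0,75,0,0,-0.8,0,0,0,75,0,0,-0.8,0,0,0,75,0,0,-0.8,0,0,0,40,0,0,-0.5,0,0,0,0,0,0,0,0,0,0,0,0,0,0,0,0,0,0],
)

```text
t: 13.67
tool_pos: [0.5061, 0.0186, 0.1569]
orientation: [0.425, 3.109, 0.0]
force: [-0.6, -0.2, -0.1]
opening: 0.0472
gripper_force: 0.0
```

Run:
```python
from h import *
st();im=save("wrist","w5.png")
for n,z in {"tray_front":.05,"tray_bay":.014,"pot_mid":.037}.items():
    for r in eyes.place_of("wrist",n)[:1]: print(n,np.round(r["xy"]),round(r["conf"],2),np.round(onz("wrist",r["xy"],z),4))
```

```text
t 13.67 tcp [0.5061 0.0186 0.1569] f [-0.6 -0.2 -0.1] op 0.0472
[[-0.963, 0.268, 0.003], [0.268, 0.963, -0.0], [-0.003, 0.001, -1.0]]
tray_front [313. 133.] 0.94 [0.4492 0.0288 0.05  ]
pot_mid [320. 188.] 0.84 [0.4994 0.0205 0.037 ]
```

View pics/w5.png

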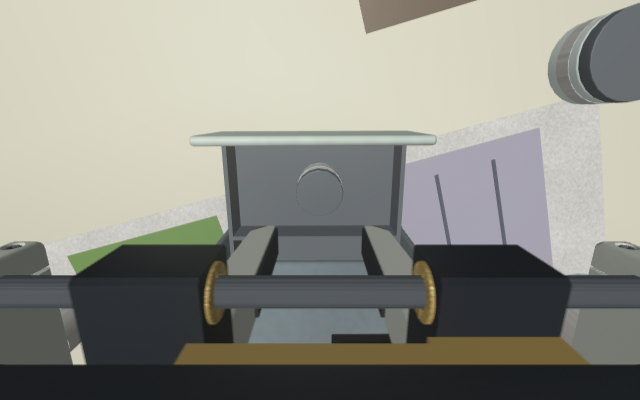

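The pot stands upright in the bay at (320,190), and the panel's centre is at column 314. Next I'll go in front of the panel with closed fingers.

apply_moves(
  steps=[0.5,-0.05,0,0,0,0,0,0.8,-0.05,0,0,0,0,0,0.8,-0.07,0,0,0,0,0,0.8,0,0,0,0,0,0,0.5,0,0,0,0,0,0,0,0,0.5,0,0,0,0,0,0,0.9,0,0,0,0,0,0,0.9,0,0,0,0,0,0,0.9,0,0,0,0,0,0,0.5,0,0,0,0,0,0,0,0,0,0,0],
)

```text
t: 14.78
tool_pos: [0.4011, 0.0413, 0.0393]
orientation: [-0.424, -3.104, 0.002]
force: [-0.6, 0.1, -0.8]
opening: 0.0004
gripper_force: 0.0
```

apply_moves(
  steps=[-0.2,0,0,0,0,0,0,-0.3,0,0,0,0,0,0,-0.3,0,0,0,0,0,0,-0.15,0,0,0,0,0,0,-0.1,0,0,0,0,0,0,-0.05,0,0,0,0,0,0,0,0,0,0,0,0,0],
)

```text
t: 15.37
tool_pos: [0.4377, 0.0322, 0.0445]
orientation: [0.426, 3.112, 0.0]
force: [-1.0, 0.1, -0.1]
opening: 0.0005
gripper_force: 0.0
```

apply_moves(
  steps=[-0.06,0,0,0,0,0,0,-0.06,0,0,0,0,0,0,-0.06,0,0,0,0,0,0,-0.06,0,0,0,0,0,0,-0.06,0,0,0,0,0,0,-0.1,0,0,0,0,0,0,-0.1,0,0,0,0,0,0,-0.1,0,0,0,0,0,0],
)

```text
t: 16.03
tool_pos: [0.4547, 0.0275, 0.0439]
orientation: [-0.426, -3.112, -0.0]
force: [-2.3, 2.0, 1.3]
opening: 0.0006
gripper_force: 1.3
```

apply_moves(
  steps=[-0.15,0,0,0,0,0,0,-0.2,0,0,0,0,0,0,-0.2,0,0,0,0,0,0,-0.2,0,0,0,0,0,0,-0.2,0,0,0,0,0,0,-0.2,0,0,0,0,0,0,-0.2,0,0,0,0,0,0,-0.2,0,0,0,0,0,0,-0.2,0,0,0,0,0,0,-0.2,0,0,0,0,0,0,-0.1,0,0,0,0,0,0,0,0,0,0,0,0,0],
)

```text
t: 17.03
tool_pos: [0.5148, 0.0104, 0.0443]
orientation: [0.426, 3.112, -0.001]
force: [-1.7, 1.1, -0.0]
opening: 0.0007
gripper_force: 0.5
```

Run:
```python
from h import *
s=st();im=save("wrist","w6.png");print(s["wrist_torque"])
```

```text
t 17.03 tcp [0.5148 0.0104 0.0443] f [-1.7  1.1 -0. ] op 0.0007
[[-0.963, 0.269, 0.001], [0.269, 0.963, -0.001], [-0.001, -0.0, -1.0]]
[0.17620937 0.09513617 0.05448569]
```

View pics/w6.png

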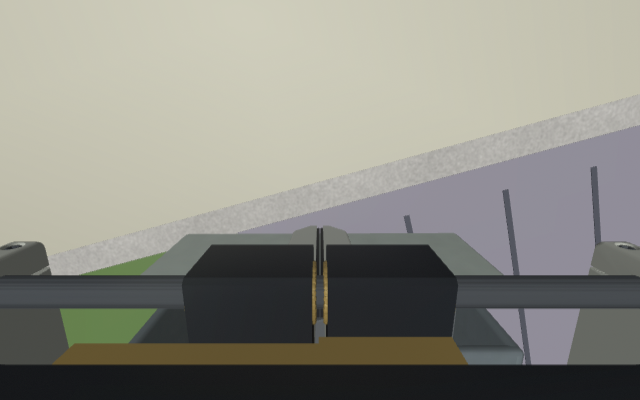

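The fingers are against the panel, and the tray is mostly in at about 2 N.

apply_moves(
  steps=[-0.08,0,0,0,0,0,0,-0.08,0,0,0,0,0,0,-0.08,0,0,0,0,0,0,-0.08,0,0,0,0,0,0,-0.05,0,0,0,0,0,0,-0.05,0,0,0,0,0,0,-0.05,0,0,0,0,0,0,-0.05,0,0,0,0,0,0],
)

```text
t: 17.75
tool_pos: [0.5289, 0.0066, 0.0441]
orientation: [-0.426, -3.112, 0.0]
force: [-5.0, 0.3, 3.4]
opening: 0.0006
gripper_force: 2.4
```

apply_moves(
  steps=[-0.05,0,0,0,0,0,0,-0.05,0,0,0,0,0,0,0,0,0,0,0,0,0],
)

```text
t: 18.0
tool_pos: [0.5314, 0.0059, 0.044]
orientation: [-0.425, -3.111, 0.0]
force: [-6.4, 0.7, 4.7]
opening: 0.0007
gripper_force: 3.2
```

apply_moves(
  steps=[-0.03,0,-0.02,0,0,0,0,-0.03,0,-0.02,0,0,0,0,-0.03,0,0,0,0,0,0,0,0,0,0,0,0,0],
)

```text
t: 18.33
tool_pos: [0.5325, 0.0056, 0.0441]
orientation: [-0.425, -3.109, -0.0]
force: [-8.0, 1.4, 1.7]
opening: 0.0002
gripper_force: 4.2
```

apply_moves(
  steps=[-0.03,0,0,0,0,0,0,-0.03,0,0,0,0,0,0,-0.03,0,0,0,0,0,0,0,0,0,0,0,0,0],
)

```text
t: 18.67
tool_pos: [0.5347, 0.005, 0.0441]
orientation: [-0.425, -3.108, -0.0]
force: [-10.9, 1.6, 3.2]
opening: 0.0007
gripper_force: 5.6
```

apply_moves(
  steps=[-0.03,0,-0.01,0,0,0,0,-0.03,0,0,0,0,0,0,0,0,0,0,0,0,0],
)

```text
t: 18.92
tool_pos: [0.5358, 0.0047, 0.0441]
orientation: [-0.424, -3.106, -0.0]
force: [-13.9, 2.1, 5.1]
opening: 0.0002
gripper_force: 6.8
```

apply_moves(
  steps=[-0.03,0,-0.01,0,0,0,0,-0.02,0,0,0,0,0,0,0,0,0,0,0,0,0],
)

```text
t: 19.17
tool_pos: [0.5357, 0.0047, 0.0441]
orientation: [-0.424, -3.103, -0.001]
force: [-19.6, 5.1, 9.1]
opening: 0.0008
gripper_force: 10.5
```

Hard stop reached; backing off at once.

apply_moves(
  steps=[0.06,0,-0.01,0,0,0,0,0.05,0,-0.01,0,0,0,0,0.05,0,0,0,0,0,0,0.05,0,0,0,0,0,0,0.05,0,0,0,0,0,0,0.05,0,0,0,0,0,0,0,0,0,0,0,0,0],
)

```text
t: 19.75
tool_pos: [0.5318, 0.0061, 0.0471]
orientation: [0.425, 3.111, 0.0]
force: [0.4, 0.1, -1.0]
opening: 0.0003
gripper_force: 0.0
```

apply_moves(
  steps=[0.1,0,0,0,0,0,0,0.2,0,0,0,0,0,0,0.3,0,0,0,0,0,0,0.4,0,0,0,0,0,0,0.5,0,0,0,0,0,0,0.5,0,0,0,0,0,0,0.5,0,0,0,0,0,0,0.5,0,0,0,0,0,0,0,0,-0.9,0,0,0,0,0,0,-0.9,0,0,0,0,0,0,-0.9,0,0,0,0,0,0,0,0,0,0,0],
)

```text
t: 20.75
tool_pos: [0.4472, 0.0304, 0.1332]
orientation: [0.424, 3.104, 0.001]
force: [0.3, 0.1, 0.9]
opening: 0.0008
gripper_force: 0.0
```

Run:
```python
from h import *
st();a=save("wrist","w7.png");b=save("scene","s7.png");c=save("side","d7.png")
for cm,n,z in(("wrist","tray_front",.05),("scene","tray_front",.05),("side","tray_front",.05),("scene","pot_mid",.03),("side","pot_mid",.03)):
    for r in eyes.place_of(cm,n)[:1]: print(cm,n,np.round(r["xy"]),round(r["conf"],2),np.round(onz(cm,r["xy"],z),4))
f=lambda i,u,v:cv2.resize(i[v:v+150,u:u+200],(400,300))
cv2.imwrite("pics/m7.png",np.hstack([f(b,220,130),f(c,240,140)])[:,:,::-1])
cv2.imwrite("pics/m7.png",np.vstack([np.hstack([f(b,220,130),f(c,240,140)]),cv2.resize(a[60:340],(800,300))])[:,:,::-1])
```

```text
t 20.75 tcp [0.4472 0.0304 0.1332] f [0.3 0.1 0.9] op 0.0008
[[-0.963, 0.268, 0.009], [0.268, 0.963, -0.0], [-0.008, 0.002, -1.0]]
wrist tray_front [319. 305.] 0.56 [0.5333 0.0054 0.05  ]
scene tray_front [336. 196.] 0.42 [ 5.454e-01 -4.000e-04  5.000e-02]
side tray_front [317. 207.] 0.6 [ 0.5387 -0.0049  0.05  ]
```

View pics/m7.png

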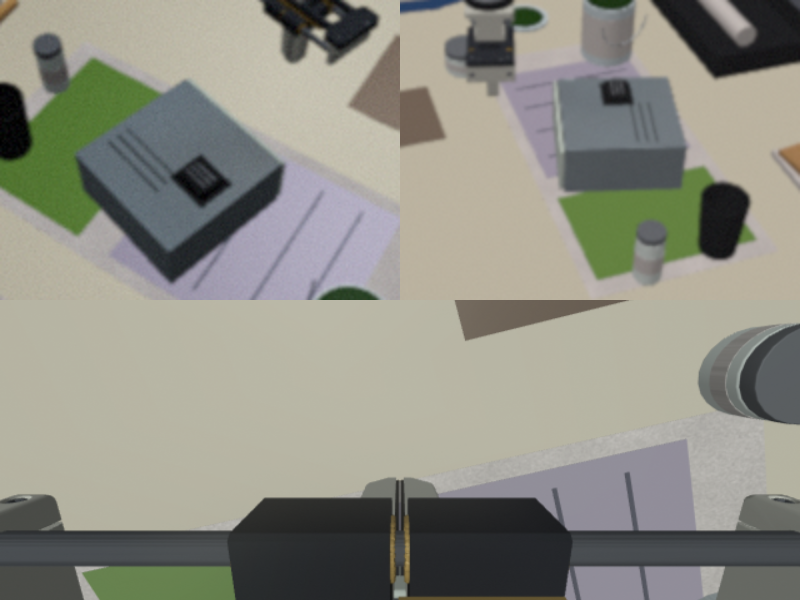

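The tray stays shut on its own: both crops show the panel flush with the case, at (180,220) and (560,130), and the network puts its front within 4 mm of where it began. The other things have not moved, so I'm handing in.

```bash
python3 -c "
from plant import robot
print(robot.close_job())"
```

```text
the job is handed in; nothing more can be done
None
```

The job is handed in: I pressed the key, stood the small pot upright in the front bay and pushed the tray home, where it stays shut; the push peaked at about 22 N measured against the 24 N limit.

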